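Set out a flute foot joint and its dent-work tools

TASK

Set the bench up for burnishing a dent out of the flute foot joint. Lay the foot joint in the dark cradle with its keys up and its bare, keyless end towards the robot. On the pale tool rest lay the brass mandrel in the pair of notches nearest the cradle and the bent burnisher in the other pair with its wooden handle towards the robot, each across both of its notches, and stand the green-banded oil bottle upright in the round well between them; leave the black needle tube and the straight needle file where they are.

Things in the scene. Friction and masses are not known exactly. Their poses are not given: they have to be found in the camera images.
- foot_joint: Silver flute foot joint with gilt keys, lying keys up, 133 mm long along its y. Origin at the bottom. Tube 20 mm wide, its axis along y at x = +5, z = 11 mm (underside at z = 1.5). Keys on top from y = -58 to +39, up to z = 28 mm; the +y end (y = 39 to 67) is bare tube: the bare end. 80 g, balances at y = 0; grip across the tube there.
- mandrel: Brass mandrel: round rod 17 mm thick, 101 mm long along its y, lying. Origin at mid-length on the underside (axis at z = 8.5 mm). Either end may point to the robot. 70 g, balances at its middle; grip it there.
- burnisher: Bent burnisher, lying along its y, 153 mm: turned wooden handle 27 mm thick from y = -4 to +76 (handle end +y), thin bent steel shaft from y = -4 to -76 mm. Origin at mid-length on the underside (handle axis at z = 13.5 mm). 55 g; it balances at y = +34 mm, on the handle: grip it there, and lay that point midway between its two notches.
- oil_bottle: White dropper bottle with a GREEN band, standing; body 25 mm in diameter, 54 mm tall, thin nozzle on top up to 82 mm. Origin at the centre of its underside. 28 g. Grip the body from above, over the nozzle, 35 to 50 mm above the origin. Like all but the file, it stands on the brown work board, whose top is at z = 18 mm.
- tool_rest: Pale wood rest, fixed; origin under the centre, -x faces the robot. Board 74 (x) x 150 (y) x 8 mm. At y = -52 and +52 mm a tool lies along x on two V-notched posts (x = -28, +28; 12 thick, 42 wide, top z = 38, notch floor z = 26, 33 wide at top); a rod of radius r lies with its axis at z = 23.4 + 1.32 r. Round well at x = y = 0: 33 mm inside, 43 outside, floor z = 10, rim z = 24.
- cradle: Dark wood cradle, fixed, left or right of the tool rest; origin under the centre, -x faces the robot. Base 94 (x) x 74 (y) x 10 mm. Two cork-lined trough saddles (x = -34, +34; 16 thick, 56 wide) carry a tube along x: trough floor z = 28 mm, 22 mm wide, flaring to 36 mm at the top, z = 42; the foot joint's tube rests with its axis at z = 38 mm.
- needle_tube: Black capped needle tube, a plain cylinder 24 mm in diameter and 69 mm tall, standing loose beside the oil bottle; not needed, leave it. Origin at the centre of its underside.
- needle_file: Straight needle file with a wooden handle, 167 mm long, lying loose beside the board; not needed, leave it. Origin at the middle of its underside.
Mind the look-alikes: they are no part of the job. What is shaped like the oil_bottle but red is not meant. Leave any pink look-alike of the mandrel alone.

How it is judged:
At the end, for the whole second after the job is handed in: Foot joint in both saddles, keys up, bare end to the robot, within 16 mm of the middle; mandrel (18 mm) and burnisher (22 mm, handle to the robot) each across both notches, mandrel on the cradle side; oil bottle upright on the well floor; all released and at rest (x of foot_joint in the frame of cradle between -0.016 and 0.016 m and y of foot_joint in the frame of cradle between -0.013 and 0.013 m and z of foot_joint in the frame of cradle between 0.021 and 0.033 m and angle between foot_joint's own z axis and vertical below 0.4 rad and angle between the y axis of foot_joint and the x axis of cradle, either way round below 0.15 rad and x of mandrel in the frame of tool_rest between -0.018 and 0.018 m and z of mandrel in the frame of tool_rest between 0.02 and 0.034 m and angle between the y axis of mandrel and the x axis of tool_rest, either way round below 0.15 rad and x of burnisher in the frame of tool_rest between 0.01 and 0.056 m and z of burnisher in the frame of tool_rest between 0.018 and 0.04 m and angle between the y axis of burnisher and the x axis of tool_rest, either way round below 0.2 rad and x of oil_bottle in the frame of tool_rest between -0.008 and 0.008 m and y of oil_bottle in the frame of tool_rest between -0.008 and 0.008 m and z of oil_bottle in the frame of tool_rest between 0.007 and 0.014 m and angle between oil_bottle's own z axis and vertical below 0.12 rad and linear speed of each of foot_joint, mandrel, burnisher, oil_bottle below 0.02 m/s and ((y of cradle in the frame of tool_rest above 0 m and y of mandrel in the frame of tool_rest between 0.042 and 0.062 m and y of burnisher in the frame of tool_rest between -0.062 and -0.042 m and x of tool_rest in the frame of foot_joint below -0.05 m) or (y of cradle in the frame of tool_rest below 0 m and y of mandrel in the frame of tool_rest between -0.062 and -0.042 m and y of burnisher in the frame of tool_rest between 0.042 and 0.062 m and x of tool_rest in the frame of foot_joint above 0.05 m))); the robot touches nothing.
It fails at once if the black needle tube is moved more than 20 mm (distance of needle_tube from where it was at the start of the episode above 0.02 m).
It fails at once if the needle file is moved more than 20 mm (distance of needle_file from where it was at the start of the episode above 0.02 m).
It fails at once if the oil bottle is tipped over (more than 0.8 rad) (angle between oil_bottle's own z axis and vertical above 0.8 rad).
It also fails if it takes over 90 s, if anything falls off the work surface, if the arm or the gripper's body presses on something with over 40 N, if the wrist force passes 120 N, or if a joint passes its speed limit or range.

ROBOT

A 6-joint arm with a two-finger parallel gripper is mounted at the origin on the work surface; the furniture and walls round the work are solid. World frame = base frame: x ahead of the robot, y to its left, z up, the work surface at z = 0. Lengths are in m, angles in rad, forces in N, time in s.
With the tool pointing down it reaches from about 0.275 to 0.775 m from the base axis. Payload 14.6 kg.
Tool frame: the origin (TCP) lies midway between the tips of the shut fingers; the grasp point (between the pads) lies 19 mm behind it; z points along the fingers, y is the line along which they close (so a half turn about z gives the same grasp; the last joint's range is limited). The gripper opens to 85 mm and grips with 20 to 120 N. Pads are 22 mm wide; open, the fingers measure 114 mm over their backs; the gripper's body (76 mm by 85 mm) begins 54 mm behind the grasp point. The pads swing forward as they close: fully open they stand 13 mm farther back than shut.
Start: joints at [0.994, 0.263, -0.048, 1.259, 0, 1.415], TCP at [0.215, 0.479, 0.231] pointing down, gripper open.
Joint ranges: [-2.65, 2.65], [-0.89, 1.7], [-1.18, 1.37], [-2.13, 2.11], [-1.35, 1.29], [-3.14, 3.14]. Speed limits (rad/s): [1.89, 1.89, 2.57, 2.79, 3.14, 3.14].

INTERFACE

Orientations are given as a rotation vector (axis times angle).
In Python, from station import r, eyes, nets gives the robot as it stands.
- The arm moves only by the tool jog_arm, never from a script. Its argument "steps" is text: rows parted by semicolons, each of 7 numbers parted by spaces: the shift along the tool's x, y, z in units of 0.5 m (1.0 is 0.5 m), then the turn, a rotation vector about the tool's x, y, z in units of 45 degrees (1.0 is 45 degrees), then the opening, from -1 (shut) to 1 (fully open). In form: dx dy dz rx ry rz jaw; .... A call has 1 to 8 rows; each row is the pose to reach, as a shift and turn from the pose commanded when the call began, along the tool's axes at that moment; what a row does not reach only later rows make up. A row lasts 1/12 s, in which the tool goes at most 41.7 mm and 7.16 degrees, less where a joint would pass 70% of its speed; a pose out of reach is approached as far as the arm can. A call with a number of a shift or a turn outside -1 to 1 is refused whole. A call with a gripper value outside its range is refused whole. The fingers move at their own pace and stop on an object; "grip_force" is the grip in N (left out, the last holds). Time passes only in rows, so rows that repeat a pose let the fingers close. It gives the time, the measured TCP pose, the force, the opening and the grip force at its end, in the units of the state.
- r.state(): the state, without advancing time (a new reading comes with each control period).
- eyes.snapshot(name): name is "side" or "top" or "wrist"; returns the picture (420x560x3 uint8, red, green, blue); there is no depth.
- eyes.get_calibration(name): a dict with "intrinsics" (3x3 intrinsics, pixels), "k1" (the pictures are not rectified: a ray, as slopes to the right and down, at radius r is drawn at 1 + k1 r^2 times it, then the intrinsics apply), "position" and "rotation" of the camera in the world; the wrist camera has in their place "T_tool_cam" (4x4, takes a point from camera to tool coordinates, whose origin is the TCP and whose axes are the flange's). Camera axes: x right, y down, z forward; pixel columns grow to the right and rows downward; lengths in m; the calibration is good to about 2 mm. A picture is of the moment at which its call begins: read the wrist's pose just before it. get_calibration takes no time and is no camera call.
- r.close_job(): hands the job in; it is judged then, once.
Trained networks look in the newest picture that a camera, given by its name, has taken for a name from the list of things; names that differ only in an ending like _2 or _b are one class to them, and where a whole thing is asked for, a point or a joint stands for the part that bears it (a point fixed in the world has none). Each returns a list of dicts, best first, with "score" (0 to 1); they miss things now and then, are a little off and sometimes report something else, mostly with a low value. They report only what shows in the picture. A call takes as long as a camera call. They do not tell look-alikes from the thing itself.
- nets.look_for(query, camera): "centre" ([row, column] in pixels, amid what is visible of it).
- nets.place_of(query, camera): "centre" ([row, column] in pixels: a listed point, or the origin of a listed thing).
The state is a dict: "time": time; "joint_pos": joint angles; "qd": joint speeds; "effort": joint torques, N m; "tcp_pos": TCP position; "orientation": TCP orientation; "force": force on the tool from outside, world axes, zero at the start; "torque": the same for the moment, N m; "opening": finger opening in m; "gripper_force": force on a finger pad.
Only numpy, scipy, OpenCV 4.12 (cv2) and the standard library are available. Lean on these libraries where they do the work, as an engineer would, in place of code of your own. Each camera call takes 0.05 s, during which the arm holds its last target. There are 200 camera calls.

## Working session

There is one attempt and no reset: what is moved stays moved. The work goes in short steps, Python scripts to look and compute and a tool call to move; the robot and the scene stay as the last step left them, time stands still between calls to the robot, and variables do not carry over. Pictures are saved under pics/ and viewed, at most 17 in all, crops included, and the job is handed in when it is done.

Besides the shell and the picture viewer there is one more tool, called after "Emit:" as a command line: name --argument value ..., lists and objects as JSON in quotes. jog_arm: Moves the arm, as the interface text tells. Shifts and turns lie within -1 to 1; 1 stands for 0.5 m of shift or 45 degrees of turn. Its arguments: {"type":"object","properties":{"steps":{"type":"string"},"grip_force":{"type":"number"}},"required":["steps"]}

```bash
ls; mkdir -p pics
python3 - <<'E'
from station import r, eyes, nets
import cv2, numpy as np
print(r.state())
for n in("top","side","wrist"):
    im=eyes.snapshot(n); cv2.imwrite(f"pics/{n}0.png",im[:,:,::-1]); print(n,eyes.get_calibration(n))
E
```

```text
pics
{'time': 0.0, 'joint_pos': array([ 9.93705361e-01,  2.63514052e-01, -4.89744903e-02,  1.25938124e+00,
        2.17786292e-05,  1.41548873e+00]), 'qd': array([-6.91432753e-05,  6.13562531e-04, -2.13377895e-03, -6.64351217e-04,
        6.80657536e-04, -4.35435646e-04]), 'effort': array([ 2.21339460e-04, -6.37622881e+01,  3.84559643e+01,  1.37455598e-02,
       -1.12906002e-04,  4.14602283e-06]), 'tcp_pos': array([0.21477404, 0.47874616, 0.23081591]), 'orientation': array([-6.57550818e-01, -3.07159343e+00,  1.56193137e-03]), 'force': array([-0.72916918, -0.20730667, -0.13369019]), 'torque': array([ 0.06713221, -0.00294036, -0.05220261]), 'gripper_force': 0.0, 'opening': 0.08525075298690225}
top {'intrinsics': array([[397.21936335,   0.        , 280.55994842],
       [  0.        , 397.21936335, 209.25505926],
       [  0.        ,   0.        ,   1.        ]]), 'k1': -0.005910547450765401, 'position': array([ 0.55440089, -0.35207574,  0.89077102]), 'rotation': array([-2.18664822,  2.2107379 , -0.10583403])}
side {'intrinsics': array([[439.17852885,   0.        , 276.53914239],
       [  0.        , 439.17852885, 210.84922932],
       [  0.        ,   0.        ,   1.        ]]), 'k1': -0.13178574052773054, 'position': array([ 0.51472457, -1.09900412,  0.53464202]), 'rotation': array([-2.15642848,  0.17372601, -0.06107182])}
wrist {'intrinsics': array([[334.71688596,   0.        , 275.77118641],
       [  0.        , 334.71688596, 214.93655123],
       [  0.        ,   0.        ,   1.        ]]), 'k1': -0.027683374947946537, 'T_tool_cam': array([[ 8.61915348e-04, -9.66242191e-01, -2.57634015e-01,
         6.63170865e-02],
       [ 9.99998876e-01,  1.14890166e-03, -9.63393269e-04,
        -1.56742079e-03],
       [ 1.22686737e-03, -2.57632895e-01,  9.66242095e-01,
        -1.42809409e-01],
       [ 0.00000000e+00,  0.00000000e+00,  0.00000000e+00,
         1.00000000e+00]])}
```

View pics/top0.png

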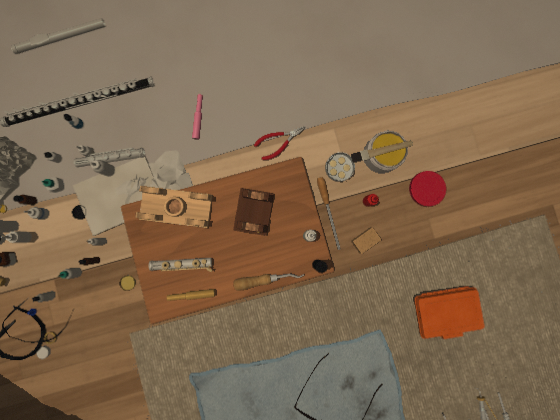

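View pics/side0.png

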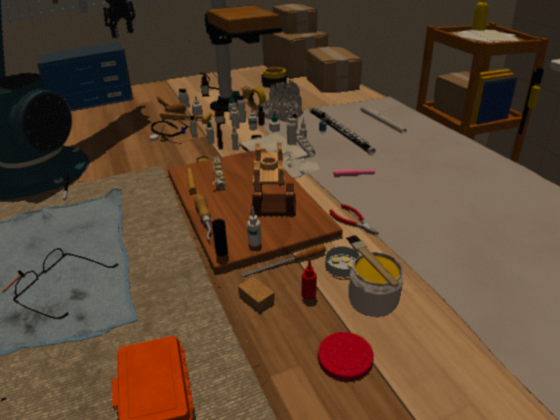

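The top view shows the rest at pixel (col 176, row 206), cradle (254,211), foot joint (181,265), mandrel (190,295), burnisher (268,281), green-banded bottle (311,235), tube (321,266) and file (330,212). In the side view the bottle is at (254,232) and the black tube at (220,238), with the red bottle off the board at (309,282).

```bash
cat > h.py <<'E'
from station import r, eyes, nets
import cv2, numpy as np
from scipy.spatial.transform import Rotation as R
from scipy.optimize import least_squares
def cam(n, st=None):
    c=eyes.get_calibration(n)
    if n=="wrist":
        st=st or r.state(); T=np.eye(4); T[:3,:3]=R.from_rotvec(st['orientation']).as_matrix(); T[:3,3]=st['tcp_pos']
        M=T@c['T_tool_cam']; return c['intrinsics'],c['k1'],M[:3,3],M[:3,:3]
    return c['intrinsics'],c['k1'],np.array(c['position']),R.from_rotvec(c['rotation']).as_matrix()
def proj(C,P):
    K,k,p,Q=C; d=(np.atleast_2d(P)-p)@Q; s=d[:,:2]/d[:,2:]; s=s*(1+k*(s**2).sum(1,keepdims=True))
    return s*[K[0,0],K[1,1]]+K[:2,2]      # (col,row)
def ray(C,uv):
    K,k,p,Q=C; m=(np.array(uv,float)-K[:2,2])/[K[0,0],K[1,1]]; s=m.copy()
    for _ in range(20): s=m/(1+k*(s@s))
    d=Q@np.r_[s,1]; return p,d/np.linalg.norm(d)
def onz(C,uv,z): p,d=ray(C,uv); return p+d*(z-p[2])/d[2]
def tri(*cu):
    A=np.zeros((3,3));b=np.zeros(3);rs=[ray(C,u) for C,u in cu]
    for p,d in rs: M=np.eye(3)-np.outer(d,d);A+=M;b+=M@p
    X=np.linalg.solve(A,b); return X,max(np.linalg.norm((np.eye(3)-np.outer(d,d))@(X-p)) for p,d in rs)
E
python3 - <<'E'
from h import *
np.set_printoptions(precision=4,suppress=True)
T,S=cam("top"),cam("side")
eyes.snapshot("top");eyes.snapshot("side")
for q in "tool_rest cradle foot_joint mandrel burnisher oil_bottle needle_tube needle_file".split():
    a=nets.place_of(q,"top");b=nets.place_of(q,"side")
    print(q,[(np.round(x['centre'][::-1]),round(x['score'],2)) for x in a[:2]],[(np.round(x['centre'][::-1]),round(x['score'],2)) for x in b[:2]])
    if a:print("  z.018:",onz(T,a[0]['centre'][::-1],.018))
    if a and b: print("  tri",*tri((T,a[0]['centre'][::-1]),(S,b[0]['centre'][::-1])))
for n,f in(("top",3),("side",4)):
    im=cv2.imread(f"pics/{n}0.png"); 
    im=im[150:335,110:350] if n=="top" else im[130:270,150:350]
    cv2.imwrite(f"pics/{n}0c.png",cv2.resize(im,None,fx=f if n=="side" else 3.2,fy=f if n=="side" else 3.2,interpolation=cv2.INTER_CUBIC))
E
```

```text
tool_rest [(array([178., 209.]), 0.63)] []
  z.018: [ 0.6179 -0.1507  0.018 ]
cradle [(array([250., 212.]), 0.76), (array([272., 278.]), 0.26)] [(array([278., 205.]), 0.56)]
  z.018: [ 0.6091 -0.3093  0.018 ]
  tri [ 0.6163 -0.3098  0.0145] 0.0070064652703367356
foot_joint [(array([180., 268.]), 0.63)] [(array([217., 177.]), 0.54)]
  z.018: [ 0.4897 -0.1551  0.018 ]
  tri [ 0.4935 -0.1539  0.0121] 0.00424963381067649
mandrel [(array([199., 119.]), 0.62), (array([193., 297.]), 0.55)] [(array([190., 187.]), 0.6), (array([354., 175.]), 0.47)]
  z.018: [ 0.8176 -0.1968  0.018 ]
  tri [ 0.6039 -0.2759  0.1426] 0.1751794692497245
burnisher [(array([273., 281.]), 0.59)] [(array([206., 220.]), 0.69)]
  z.018: [ 0.459  -0.3572  0.018 ]
  tri [ 0.4648 -0.3572  0.0262] 0.0048383865680426226
oil_bottle [(array([309., 235.]), 0.62), (array([366., 200.]), 0.57)] [(array([307., 295.]), 0.89), (array([255., 241.]), 0.84)]
  z.018: [ 0.5573 -0.4371  0.018 ]
  tri [ 0.6071 -0.4594 -0.1077] 0.05031251633149693
needle_tube [(array([317., 266.]), 0.7)] [(array([224., 250.]), 0.69)]
  z.018: [ 0.4903 -0.4546  0.018 ]
  tri [ 0.4957 -0.4544  0.0215] 0.005089714006736263
needle_file [(array([328., 216.]), 0.68), (array([307., 235.]), 0.56)] [(array([285., 262.]), 0.68)]
  z.018: [ 0.5982 -0.4796  0.018 ]
  tri [ 0.6052 -0.4827  0.0014] 0.006176256552273224
```

View pics/top0c.png

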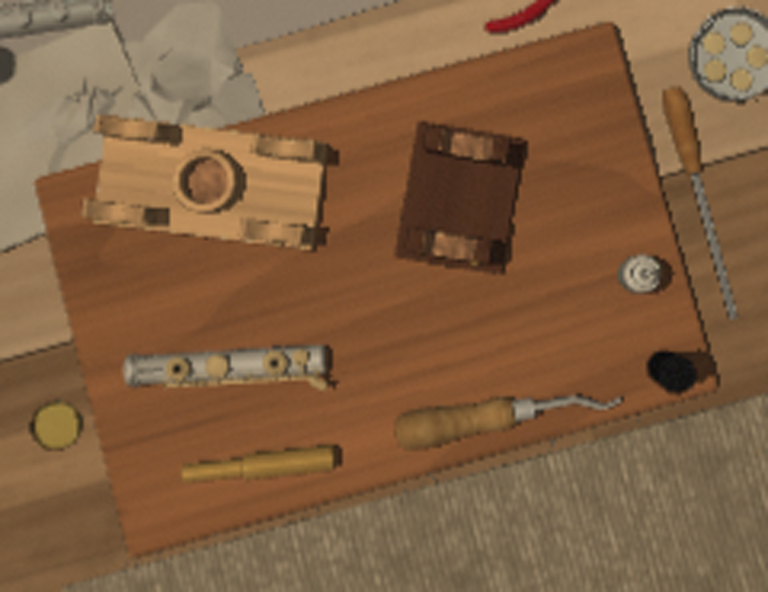

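View pics/side0c.png

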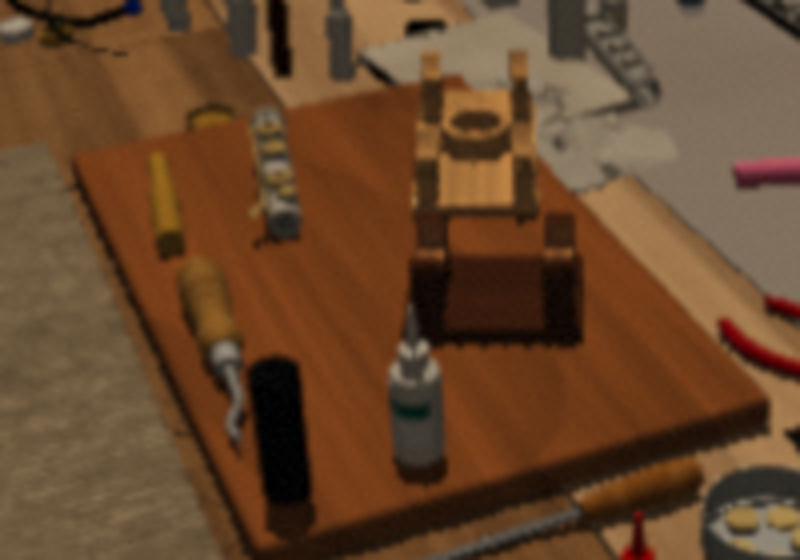

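```bash
cat >> h.py <<'E'
def goto(p,yaw,frac=1.,st=None):
    """row numbers for TCP p, tool pointing down, tool x at yaw (deg)"""
    st=st or r.state(); Q=R.from_rotvec(st['orientation']); c,s=np.cos(np.radians(yaw)),np.sin(np.radians(yaw))
    G=R.from_matrix([[c,s,0],[s,-c,0],[0,0,-1]])
    d=Q.inv().apply(np.array(p)-st['tcp_pos'])*frac/.5; t=np.degrees((Q.inv()*G).as_rotvec())/45
    print("goto",p,yaw,"->",' '.join(f"{v:.4f}" for v in np.r_[d,t]),"rows",round(max(np.linalg.norm(d)*.5/.0417,np.linalg.norm(t)*45/7.16),1)); return np.r_[d,t]
E
python3 - <<'E'
from h import *
goto([.5,-.2,.27],180,.5)
goto([.5,-.2,.27],180)
E
```

```text
goto [0.5, -0.2, 0.27] 180 -> -0.5381 -0.5028 -0.0387 -0.0000 -0.0000 -0.5370 rows 8.8
goto [0.5, -0.2, 0.27] 180 -> -1.0761 -1.0055 -0.0774 -0.0000 -0.0000 -0.5370 rows 17.7
```

Emit:
jog_arm --steps "-0.53 -0.5 -0.04 0 0 -0.537 1;-0.53 -0.5 -0.04 0 0 -0.537 1;-0.53 -0.5 -0.04 0 0 -0.537 1;-0.53 -0.5 -0.04 0 0 -0.537 1;-0.53 -0.5 -0.04 0 0 -0.537 1;-0.53 -0.5 -0.04 0 0 -0.537 1;-0.53 -0.5 -0.04 0 0 -0.537 1;-0.53 -0.5 -0.04 0 0 -0.537 1"

```text
time: 1.72
tcp_pos: [0.3383, 0.1798, 0.2493]
orientation: [-0.001, 3.141, 0.0]
force: [1.4, 0.1, 0.0]
opening: 0.0849
gripper_force: 0.0
```

Emit:
jog_arm --steps "-0.31 -0.75 -0.04 0 0 0 1;-0.31 -0.75 -0.04 0 0 0 1;-0.31 -0.75 -0.04 0 0 0 1;-0.31 -0.75 -0.04 0 0 0 1;-0.31 -0.75 -0.04 0 0 0 1;-0.31 -0.75 -0.04 0 0 0 1;-0.31 -0.75 -0.04 0 0 0 1;-0.31 -0.75 -0.04 0 0 0 1"

```text
time: 2.38
tcp_pos: [0.4656, -0.1284, 0.2656]
orientation: [0.001, 3.141, -0.0]
force: [1.2, 0.4, 0.6]
opening: 0.0853
gripper_force: 0.0
```

Emit:
jog_arm --steps "-0.08 -0.12 0 0 0 0 1;-0.08 -0.12 0 0 0 0 1;-0.08 -0.12 0 0 0 0 1;-0.08 -0.12 0 0 0 0 1;-0.08 -0.12 0 0 0 0 1"

```text
time: 2.8
tcp_pos: [0.505, -0.1858, 0.2652]
orientation: [-0.0, -3.141, -0.001]
force: [-0.4, -0.1, 0.6]
opening: 0.0853
gripper_force: 0.0
```

Run:
```python
from h import *
import pickle
st=r.state(); im=eyes.snapshot("wrist"); cv2.imwrite("pics/w1.png",im[:,:,::-1]); pickle.dump(st,open("w1.pkl","wb"))
print(st['tcp_pos'],st['orientation'],st['joint_pos'],st['qd'])
C=cam("wrist",st)
for q in "tool_rest cradle foot_joint mandrel burnisher oil_bottle needle_tube".split():
    print(q,[(np.round(x['centre'][::-1]),round(x['score'],2),np.round(onz(C,x['centre'][::-1],.018),3)) for x in nets.place_of(q,"wrist")[:2]])
```

```text
[ 0.50504844 -0.18577264  0.26522229] [-3.27060040e-04 -3.14104940e+00 -6.89747496e-04] [-5.04007771e-01  2.79089859e-01  6.61441408e-02  1.35853832e+00
  1.22328580e-04 -5.03799565e-01] [ 0.01372691 -0.02094607 -0.01197596 -0.00279237  0.00090486 -0.00128227]
tool_rest [(array([304., 274.]), 0.67, array([ 0.62 , -0.151,  0.018])), (array([137., 148.]), 0.26, array([ 0.462, -0.347,  0.018]))]
cradle [(array([172., 269.]), 0.81, array([ 0.613, -0.318,  0.018]))]
foot_joint [(array([296., 176.]), 0.64, array([ 0.494, -0.163,  0.018])), (array([ 73., 225.]), 0.26, array([ 0.555, -0.436,  0.018]))]
mandrel [(array([278., 121.]), 0.62, array([ 0.433, -0.184,  0.018]))]
burnisher [(array([133., 148.]), 0.8, array([ 0.463, -0.351,  0.018]))]
oil_bottle [(array([ 71., 227.]), 0.55, array([ 0.557, -0.438,  0.018]))]
needle_tube [(array([ 51., 174.]), 0.95, array([ 0.492, -0.452,  0.018]))]
```

View pics/w1.png

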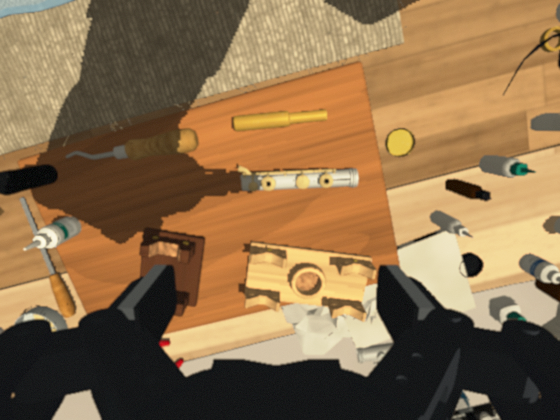

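In the wrist view (up = towards the robot) the rest is at pixel (308,280), cradle (172,270), foot joint (300,180; bare end right at ~345), mandrel (280,120), burnisher (140,148; handle right), tube (28,178) and bottle base (70,228). I'll take a second wrist position.

Emit:
jog_arm --steps "0.1 -0.28 0 0 0 0 1;0.1 -0.28 0 0 0 0 1;0.1 -0.28 0 0 0 0 1;0.1 -0.28 0 0 0 0 1;0.1 -0.28 0 0 0 0 1;0.1 -0.28 0 0 0 0 1"

```text
time: 3.7
tcp_pos: [0.4549, -0.327, 0.2652]
orientation: [-0.003, -3.141, -0.0]
force: [0.1, 0.3, 0.2]
opening: 0.0852
gripper_force: 0.0
```

Run:
```python
from h import *
import pickle
st=r.state(); im=eyes.snapshot("wrist"); cv2.imwrite("pics/w2.png",im[:,:,::-1]); pickle.dump(st,open("w2.pkl","wb"))
print(st['tcp_pos'],st['qd'])
C=cam("wrist",st)
for q in "tool_rest cradle foot_joint mandrel burnisher oil_bottle needle_tube".split():
    print(q,[(np.round(x['centre'][::-1]),round(x['score'],2),np.round(onz(C,x['centre'][::-1],.018),3)) for x in nets.place_of(q,"wrist")[:2]])
# montage, enlarged: regions of interest in both
a=cv2.imread("pics/w1.png")[95:325,125:400]; a=cv2.resize(a,None,fx=2.6,fy=2.6,interpolation=cv2.INTER_CUBIC); cv2.imwrite("pics/w1c.png",a)
```

```text
[ 0.45485738 -0.32699102  0.26518171] [ 0.04042419 -0.01296726 -0.01079945  0.00318329  0.00500207  0.01068562]
tool_rest [(array([402., 164.]), 0.37, array([ 0.431, -0.182,  0.018]))]
cradle [(array([282., 302.]), 0.67, array([ 0.609, -0.32 ,  0.018]))]
foot_joint [(array([410., 215.]), 0.95, array([ 0.492, -0.166,  0.018])), (array([257., 195.]), 0.28, array([ 0.467, -0.351,  0.018]))]
mandrel [(array([401., 165.]), 0.97, array([ 0.432, -0.182,  0.018]))]
burnisher [(array([258., 192.]), 0.83, array([ 0.464, -0.35 ,  0.018]))]
oil_bottle [(array([ 96., 307.]), 0.76, array([ 0.617, -0.565,  0.018])), (array([189., 263.]), 0.73, array([ 0.554, -0.437,  0.018]))]
needle_tube [(array([170., 214.]), 0.94, array([ 0.49 , -0.456,  0.018]))]
```

View pics/w2.png

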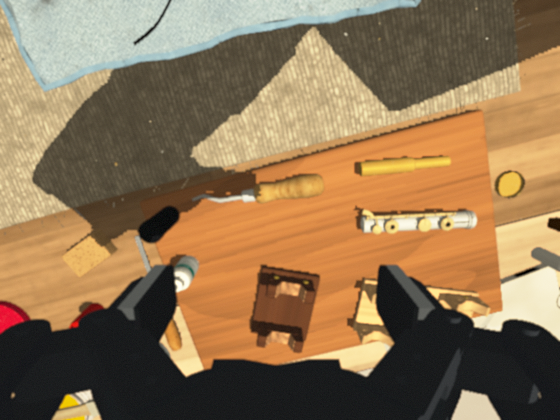

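View pics/w1c.png

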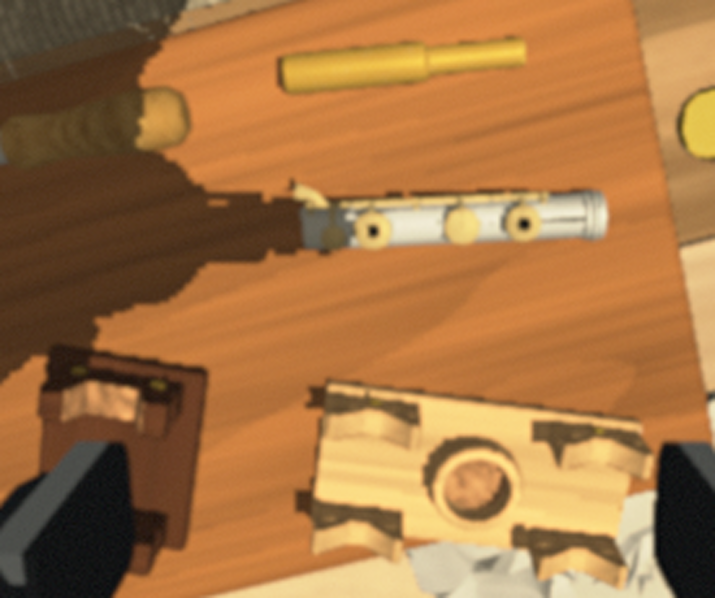

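Second wrist view: cradle at (285,305), its near saddle at (290,288), burnisher (handle end (324,184), tip (195,199)), mandrel (356–450,165), foot (360–476,221; bare end right), tube (160,222), bottle base (188,266). The close-up shows the well at crop (473,483) and the four notched posts.

```bash
cat > fit.py <<'E'
from h import *
import pickle
np.set_printoptions(precision=4,suppress=True)
W1=cam("wrist",pickle.load(open("w1.pkl","rb")));W2=cam("wrist",pickle.load(open("w2.pkl","rb")));T=cam("top");S=cam("side")
c1=lambda u,v:(W1,(125+u/2.6,95+v/2.6)); c2=lambda u,v:(W2,(u,v)); ct=lambda u,v:(T,(110+u/3.2,150+v/3.2)); cs=lambda u,v:(S,(150+u/4,130+v/4))
obs={
'foot':[((.005,.067,.011),c1(606,214)),((.005,-.067,.011),c1(303,228)),((.005,.067,.011),c2(476,219)),((.005,-.067,.011),c2(360,222)),((.005,.067,.011),ct(125,370)),((.005,-.067,.011),ct(328,362))],
'mandrel':[((0,.0505,.0085),c1(525,52)),((0,-.0505,.0085),c1(281,74)),((0,.0505,.0085),c2(450,161)),((0,-.0505,.0085),c2(357,168)),((0,.0505,.0085),ct(183,472)),((0,-.0505,.0085),ct(339,457))],
'burnisher':[((0,.076,.0135),c1(188,118)),((0,.076,.0135),c2(324,184)),((0,-.004,.0135),c2(258,191)),((0,.076,.0135),ct(396,430)),((0,-.004,.0135),ct(514,410))],
'rest':[((-.037,-.075,.008),c1(328,382)),((-.037,.075,.008),c1(641,420)),((0,0,.024),c1(473,482)),((0,0,.024),ct(208,180)),((-.037,-.075,.008),ct(313,248))],
'cradle':[((-.047,-.037,.01),c2(260,266)),((-.047,.037,.01),c2(319,272)),((.047,-.037,.01),c2(252,343)),((-.047,-.037,.01),ct(500,270)),((-.047,.037,.01),ct(398,257)),((-.034,0,.042),c2(290,283))],
'bottle':[((0,0,.082),ct(641,273)),((0,0,.054),c2(181,277)),((0,0,.082),cs(411,308)),((0,0,0),cs(418,465))],
}
guess={'foot':(.494,-.163,0),'mandrel':(.433,-.183,0),'burnisher':(.463,-.35,0),'rest':(.62,-.15,0),'cradle':(.61,-.319,0),'bottle':(.555,-.437,0)}
res={}
for n,o in obs.items():
    def f(q):
        c,s=np.cos(q[2]),np.sin(q[2]); M=np.array([[c,-s,0],[s,c,0],[0,0,1]])
        e=[proj(C,M@np.array(m)+[q[0],q[1],q[3]])[0]-uv for m,(C,uv) in o]
        return np.ravel(e)
    s=least_squares(f,[*guess[n],.018],loss='soft_l1',f_scale=2); res[n]=s.x
    print(n,s.x[:2],"yaw",np.degrees(s.x[2]).round(1),"z",s.x[3].round(4),"resid",f(s.x).round(1).reshape(-1,2).tolist())
pickle.dump(res,open("res.pkl","wb"))
E
python3 fit.py
```

```text
foot [ 0.492  -0.1599] yaw 2.1 z 0.0178 resid [[0.3, 0.0], [-0.5, -1.1], [-2.0, 0.3], [1.7, 1.6], [-0.1, 0.9], [-0.6, 0.2]]
mandrel [ 0.4306 -0.183 ] yaw 4.8 z 0.0214 resid [[-1.2, 0.0], [0.2, -0.4], [-1.3, 0.5], [2.7, 0.9], [0.3, 1.1], [-1.0, 1.0]]
burnisher [ 0.4619 -0.3479] yaw 6.5 z 0.0108 resid [[2.3, -0.3], [-0.2, 0.2], [-2.6, 1.0], [-0.2, 0.1], [-0.2, 1.6]]
rest [ 0.6224 -0.1475] yaw -7.5 z 0.0091 resid [[0.2, -0.5], [-1.1, -0.3], [0.9, 1.3], [-0.3, 0.2], [0.5, 0.4]]
cradle [ 0.6098 -0.3162] yaw -6.8 z 0.0072 resid [[0.6, 0.2], [-0.3, 0.5], [1.2, -12.2], [1.7, 0.6], [-0.0, 1.1], [-0.6, 7.6]]
bottle [ 0.5566 -0.4346] yaw -0.3 z 0.0084 resid [[0.8, 0.1], [0.7, 3.6], [-2.0, 3.5], [-1.3, -0.4]]
```

```bash
sed -e 's/\[\*guess\[n\],.018\]/[*guess[n]]/' -e 's/q\[3\]\]/.018]/' -e 's/,"z",s.x\[3\].round(4)//' fit.py > fit2.py
cat >> fit2.py <<'E'
box=lambda x,y,z:[(a,b,z) for a,b in((-x,-y),(x,-y),(x,y),(-x,y),(-x,-y))]
sh=lambda L,d:[tuple(np.add(p,d)) for p in L]
circ=lambda rr,z:[(rr*np.cos(t),rr*np.sin(t),z) for t in np.linspace(0,6.283,25)]
mod={'rest':[box(.037,.075,.008),circ(.0215,.024)]+[sh(box(.006,.021,.038),(a,b,0)) for a in(-.028,.028) for b in(-.052,.052)],
'cradle':[box(.047,.037,.01)]+[sh(box(.008,.028,.042),(a,0,0)) for a in(-.034,.034)],
'foot':[sh(box(.01,.067,.011),(.005,0,0))],'mandrel':[box(.0085,.0505,.0085)],'burnisher':[sh(box(.0135,.04,.0135),(0,.036,0))],'bottle':[circ(.0125,0),circ(.0125,.054)]}
def draw(im,C,f,off,res=res):
    im=cv2.resize(im[off[1]:off[1]+off[3],off[0]:off[0]+off[2]],None,fx=f,fy=f,interpolation=cv2.INTER_CUBIC)
    for n,q in res.items():
        c,s=np.cos(q[2]),np.sin(q[2]); M=np.array([[c,-s,0],[s,c,0],[0,0,1]])
        for L in mod[n]: cv2.polylines(im,[np.int32((proj(C,np.array(L)@M.T+[q[0],q[1],.018])-off[:2])*f)],False,(0,255,0),1)
    return im
if __name__=="__main__":
    a=draw(cv2.imread("pics/w1.png"),W1,2,(125,95,275,230)); b=draw(cv2.imread("pics/top0.png"),T,2.2,(120,170,225,150))
    m=np.zeros((600,800,3),np.uint8); m[:460,:550]=a; m2=b; cv2.imwrite("pics/ov1.png",a); cv2.imwrite("pics/ov2.png",b)
    v=np.zeros((600,800,3),np.uint8); a=cv2.resize(a,(440,368)); v[:368,:440]=a; c=draw(cv2.imread("pics/w2.png"),W2,2,(150,140,180,220)); v[:440,440:800]=c; v[370:600,:440]=cv2.resize(b,(440,293))[:230]; cv2.imwrite("pics/ov.png",v)
E
python3 fit2.py
```

```text
foot [ 0.492  -0.1599] yaw 2.1 resid [[0.3, 0.0], [-0.6, -1.1], [-1.9, 0.3], [1.7, 1.6], [-0.1, 0.9], [-0.6, 0.2]]
mandrel [ 0.4307 -0.1826] yaw 4.8 resid [[-1.3, 0.2], [1.0, -0.3], [-2.4, 0.2], [2.3, 0.6], [0.5, 0.8], [-0.9, 0.7]]
burnisher [ 0.4608 -0.3481] yaw 6.1 resid [[0.8, -0.5], [0.7, 0.8], [-3.1, 1.2], [-0.5, 0.8], [-0.1, 2.5]]
rest [ 0.6195 -0.1485] yaw -7.3 resid [[-1.4, -0.1], [0.1, 0.0], [0.8, 2.4], [-0.8, 1.2], [0.4, 1.5]]
cradle [ 0.6058 -0.3162] yaw -6.3 resid [[-0.2, 0.9], [0.5, 0.9], [0.9, -9.7], [1.9, 2.4], [-0.3, 3.0], [-0.5, 8.9]]
bottle [ 0.5563 -0.4337] yaw 0.0 resid [[0.8, 0.3], [-0.8, 7.1], [-2.5, -1.1], [-1.8, -4.6]]
```

View pics/ov.png

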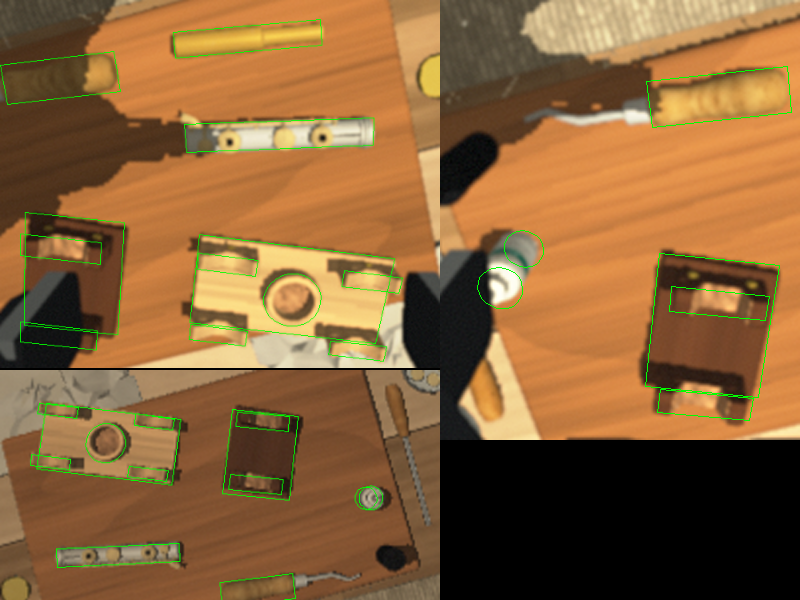

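Overlays fit rest, cradle, foot, mandrel and burnisher within about 2–3 mm. Bottle first.

Emit:
jog_arm --steps "-0.2 -0.216 0.24 0 0 0 1;-0.2 -0.216 0.24 0 0 0 1;-0.2 -0.216 0.24 0 0 0 1;-0.2 -0.216 0.24 0 0 0 1;-0.2 -0.216 0.24 0 0 0 1;-0.2 -0.216 0.24 0 0 0 1;-0.2 -0.216 0.24 0 0 0 1"

```text
time: 4.68
tcp_pos: [0.5554, -0.4338, 0.1439]
orientation: [0.0, -3.14, -0.003]
force: [0.5, 0.6, 0.2]
opening: 0.085
gripper_force: 0.0
```

Run:
```python
from h import *
st=r.state(); im=eyes.snapshot("wrist"); C=cam("wrist",st); im=np.ascontiguousarray(im[:,:,::-1])
print(st['tcp_pos'])
for rr,z in((.0125,.018),(.0125,.072),(.002,.1)):
    P=[(.556+rr*np.cos(t),-.435+rr*np.sin(t),z) for t in np.linspace(0,6.283,25)]
    cv2.polylines(im,[np.int32(proj(C,P))],True,(0,255,0),1)
print(proj(C,[(.556,-.435,.1),(.556,-.435,.018)]),[(np.round(x['centre'][::-1]),round(x['score'],2)) for x in nets.place_of("oil_bottle","wrist")[:2]])
cv2.imwrite("pics/b1.png",im)
goto([.556,-.435,.043],180)
```

```text
[ 0.55543791 -0.43383162  0.14392423]
[[275.51332492 244.03372243]
 [275.49321451 210.39198164]] [(array([275., 208.]), 0.8), (array([129., 283.]), 0.56)]
goto [0.556, -0.435, 0.043] 180 -> -0.0012 -0.0026 0.2068 -0.0007 0.0007 0.0005 rows 2.5
```

View pics/b1.png

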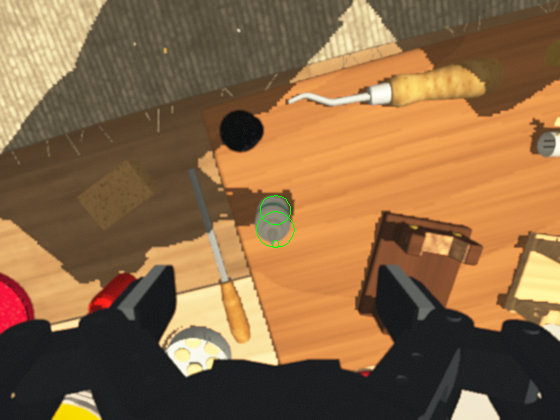

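The bottle (271,222) lies between the fingers to within ~3 mm, the file passing at (215,240) well below the left fingertip, the tube at (241,131).

Emit:
jog_arm --steps "-0.001 -0.005 0.1 0 0 0 1;-0.001 -0.006 0.2 0 0 0 1;-0.001 -0.006 0.202 0 0 0 1;-0.001 -0.006 0.202 0 0 0 1;-0.001 -0.006 0.202 0 0 0 -1;-0.001 -0.006 0.202 0 0 0 -1;-0.001 -0.006 0.202 0 0 0 -1;-0.001 -0.006 0.202 0 0 0 -1" --grip_force 30

```text
time: 5.45
tcp_pos: [0.5566, -0.4377, 0.0465]
orientation: [-0.0, 3.139, -0.003]
force: [-0.4, 0.2, 0.7]
opening: 0.0385
gripper_force: 0.0
```

Emit:
jog_arm --steps "0 0 0 0 0 0 -1;0 0 0 0 0 0 -1;0 0 0 0 0 0 -1;0 0 0 0 0 0 -1;0 0 -0.05 0 0 0 -1;0 0 -0.15 0 0 0 -1;0 0 -0.2 0 0 0 -1;0 0 -0.2 0 0 0 -1"

```text
time: 6.12
tcp_pos: [0.5577, -0.4388, 0.1519]
orientation: [-0.0, 3.135, -0.011]
force: [1.9, -1.2, 0.4]
opening: 0.0235
gripper_force: 29.8
```

Run:
```python
from h import *
goto([.620,-.1485,.13],172.6)
```

```text
goto [0.62, -0.1485, 0.13] 172.6 -> -0.1244 0.5809 0.0408 -0.0080 0.0092 0.1645 rows 7.1
```

Emit:
jog_arm --steps "-0.12 0.58 0.02 0 0 0.164 -1;-0.12 0.58 0.02 0 0 0.164 -1;-0.12 0.58 0.02 0 0 0.164 -1;-0.12 0.58 0.02 0 0 0.164 -1;-0.12 0.58 0.02 0 0 0.164 -1;-0.12 0.58 0.02 0 0 0.164 -1;-0.12 0.58 0.02 0 0 0.164 -1;-0.12 0.58 0.02 0 0 0.164 -1"

```text
time: 6.78
tcp_pos: [0.6165, -0.1412, 0.1347]
orientation: [0.195, 3.135, 0.002]
force: [0.0, 0.7, 0.1]
opening: 0.0236
gripper_force: 29.8
```

Run:
```python
from h import *
st=r.state(); print(st['tcp_pos'],st['orientation'],st['joint_pos'])
im={n:eyes.snapshot(n) for n in("top","side","wrist")}
for n in im: cv2.imwrite(f"pics/p1{n}.png",im[n][:,:,::-1])
v=np.zeros((600,800,3),np.uint8)
t=cv2.resize(im["top"][170:250,120:240,::-1],(400,267)); s=cv2.resize(im["side"][100:220,200:320,::-1],(400,400)); w=cv2.resize(im["wrist"][:,:,::-1],(400,300))
v[:267,:400]=t; v[:400,400:]=s; v[270:570,:400]=w; cv2.imwrite("pics/p1.png",v)
goto([.620,-.1485,.055],172.6)
```

```text
[ 0.61646535 -0.14116758  0.13469311] [1.95228715e-01 3.13537058e+00 2.24363611e-03] [-0.35450669  0.48666976  0.03965976  1.12405524  0.00141076 -0.23013435]
goto [0.62, -0.1485, 0.055] 172.6 -> -0.0081 -0.0023 0.1594 -0.0005 0.0006 0.0021 rows 1.9
```

View pics/p1.png

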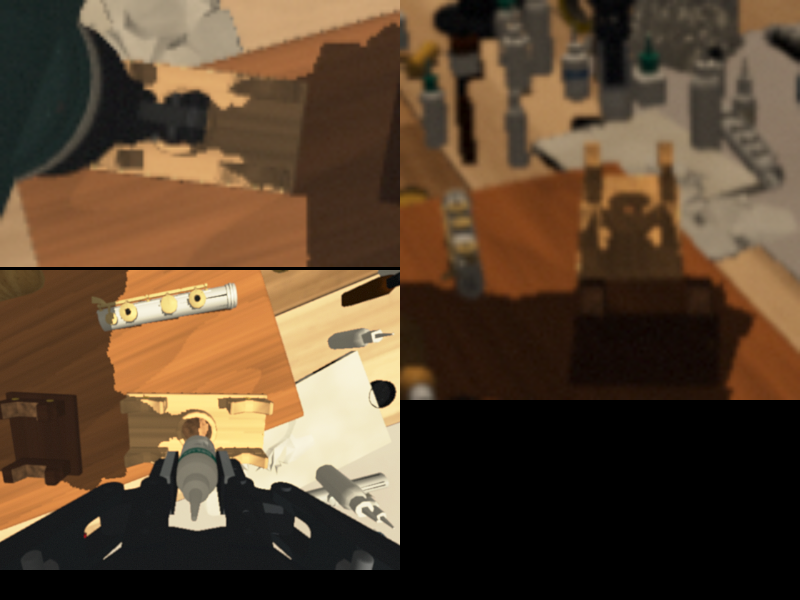

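The bottle is held upright between the pads (wrist panel (197,470)), directly over the well (197,428). I'll overlay the rest model close up to check the lateral fit.

```bash
python3 - <<'E' | tail -2
from fit2 import *
st=r.state(); im=eyes.snapshot("wrist")[:,:,::-1].copy(); C=cam("wrist",st); print(st['tcp_pos'])
q={'rest':np.array([.620,-.1485,np.radians(-7.4)])}
cv2.imwrite("pics/p2.png",draw(im,C,3.2,(160,155,240,150),q))
goto([.620,-.1485,.055],172.6)
E
```

```text
[ 0.6161 -0.1468  0.1347]
goto [0.62, -0.1485, 0.055] 172.6 -> -0.0081 -0.0003 0.1592 -0.0006 0.0006 0.0004 rows 1.9
```

View pics/p2.png

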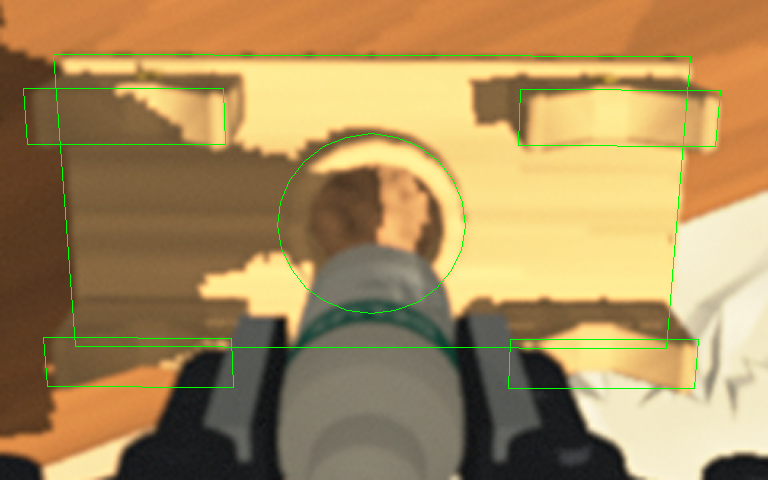

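Emit:
jog_arm --steps "-0.008 0 0.07 0 0 0 -1;-0.008 0 0.12 0 0 0 -1;-0.008 0 0.145 0 0 0 -1;-0.008 0 0.155 0 0 0 -1;-0.008 0 0.158 0 0 0 -1;-0.008 0 0.158 0 0 0 -1;-0.008 0 0.158 0 0 0 -1;-0.008 0 0.158 0 0 0 -1"

```text
time: 7.65
tcp_pos: [0.62, -0.1486, 0.0559]
orientation: [0.204, 3.134, -0.001]
force: [-0.8, -1.0, 0.2]
opening: 0.023
gripper_force: 29.5
```

Run:
```python
from h import *
st=r.state(); print(st['tcp_pos'],st['force'])
w=eyes.snapshot("wrist")[:,:,::-1]; cv2.imwrite("pics/p3.png",w[170:330,150:400].repeat(3,0).repeat(3,1))
```

```text
[ 0.6200115  -0.148633    0.05586505] [-0.83772204 -0.97169039  0.21413047]
```

View pics/p3.png

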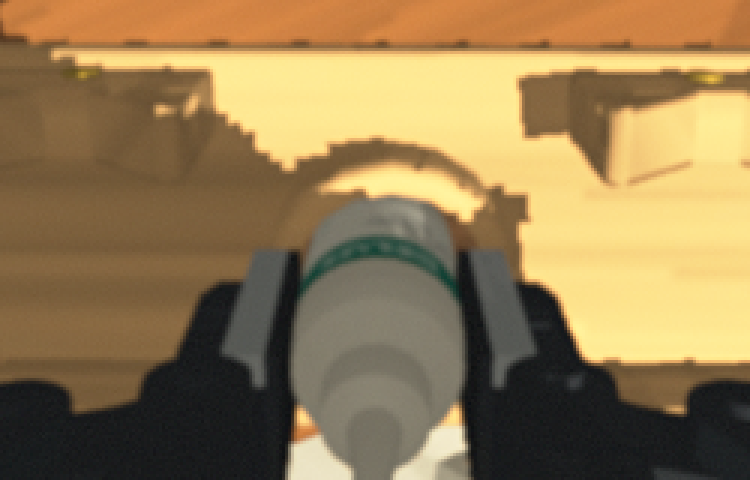

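The bottle's base sits inside the rim (centre ~(382,215) crop), no contact force yet; I lower 2 mm more and release.

Emit:
jog_arm --steps "0 0 0.003 0 0 0 -1;0 0 0.004 0 0 0 -1;0 0 0.004 0 0 0 -1;0 0 0.004 0 0 0 0.1;0 0 0.004 0 0 0 0.1;0 0 0.004 0 0 0 0.1;0 0 0.004 0 0 0 0.1;0 0 0.004 0 0 0 0.1"

```text
time: 8.37
tcp_pos: [0.6198, -0.1477, 0.0532]
orientation: [-0.202, -3.135, -0.0]
force: [0.6, 0.3, -0.2]
opening: 0.0468
gripper_force: 0.0
```

Emit:
jog_arm --steps "0 0 0 0 0 0 0.1;0 0 0 0 0 0 0.1;0 0 -0.05 0 0 0 0.1;0 0 -0.12 0 0 0 0.1;0 0 -0.2 0 0 0 0.1;0 0 -0.25 0 0 0 0.1;0 0 -0.25 0 0 0 0.1"

```text
time: 8.95
tcp_pos: [0.6218, -0.1483, 0.184]
orientation: [0.202, 3.128, -0.004]
force: [0.9, -0.0, 0.5]
opening: 0.047
gripper_force: 0.0
```

Run:
```python
from h import *
st=r.state(); print(st['tcp_pos'],st['force'],st['joint_pos'])
t=eyes.snapshot("wrist")[:,:,::-1]; cv2.imwrite("pics/p4.png",t)
print([(np.round(x['centre'][::-1]),round(x['score'],2),onz(cam("wrist",st),x['centre'][::-1],.028).round(3)) for x in nets.place_of("oil_bottle","wrist")[:2]])
goto([.4307,-.183,.13],94.8)
```

```text
[ 0.62177078 -0.14827642  0.18402533] [ 0.86301229 -0.015465    0.50006299] [-3.61474032e-01  4.71282005e-01  1.49299748e-01  1.24112154e+00
 -1.03059863e-05 -2.32762539e-01]
[]
goto [0.4307, -0.183, 0.13] 94.8 -> 0.3671 -0.1185 0.0977 0.0010 0.0022 1.7293 rows 10.9
```

Emit:
jog_arm --steps "0.367 -0.118 0.06 0 0 1.729 0.1;0.367 -0.118 0.06 0 0 1.729 0.1;0.367 -0.118 0.06 0 0 1.729 0.1;0.367 -0.118 0.06 0 0 1.729 0.1;0.367 -0.118 0.06 0 0 1.729 0.1;0.367 -0.118 0.06 0 0 1.729 0.1;0.367 -0.118 0.06 0 0 1.729 0.1;0.367 -0.118 0.06 0 0 1.729 0.1"

```text
out of range: row 1 has 1.729, outside -1 to 1
```

Run:
```python
from h import *
goto([.4307,-.183,.11],94.8)
```

```text
goto [0.4307, -0.183, 0.11] 94.8 -> 0.3672 -0.1185 0.1377 0.0010 0.0022 1.7293 rows 10.9
```

Emit:
jog_arm --steps "0.367 -0.118 0.06 0 0 1 0.1;0.367 -0.118 0.06 0 0 1 0.1;0.367 -0.118 0.06 0 0 1 0.1;0.367 -0.118 0.06 0 0 1 0.1;0.367 -0.118 0.06 0 0 1 0.1;0.367 -0.118 0.06 0 0 1 0.1;0.367 -0.118 0.06 0 0 1 0.1"

```text
time: 9.63
tcp_pos: [0.428, -0.1823, 0.1473]
orientation: [-1.399, -2.81, -0.0]
force: [0.8, -0.3, 0.6]
opening: 0.0468
gripper_force: 0.0
```

Run:
```python
from h import *
goto([.4307,-.183,.12],94.8)
```

```text
goto [0.4307, -0.183, 0.12] 94.8 -> -0.0046 0.0034 0.0546 -0.0019 -0.0024 0.7173 rows 4.5
```

Emit:
jog_arm --steps "-0.005 0.003 0.055 0 0 0.717 0.1;-0.005 0.003 0.055 0 0 0.717 0.1;-0.005 0.003 0.055 0 0 0.717 0.1;-0.005 0.003 0.055 0 0 0.717 0.1;-0.005 0.003 0.055 0 0 0.717 0.1;-0.005 0.003 0.055 0 0 0.717 0.1;-0.005 0.003 0.055 0 0 0.717 0.1"

```text
time: 10.22
tcp_pos: [0.4325, -0.1833, 0.12]
orientation: [-2.111, -2.324, 0.0]
force: [0.1, 0.0, 0.0]
opening: 0.0467
gripper_force: 0.0
```

```bash
cat >> h.py <<'E'
def blob(im,C,P,hsv,z,box=70):
    """colour blob nearest world point P: midpoint+yaw of its min-area rectangle on plane z"""
    h=cv2.cvtColor(np.ascontiguousarray(im),cv2.COLOR_RGB2HSV); m=cv2.inRange(h,hsv[0],hsv[1])
    m=cv2.morphologyEx(m,cv2.MORPH_OPEN,np.ones((3,3))); cs,_=cv2.findContours(m,cv2.RETR_EXTERNAL,cv2.CHAIN_APPROX_NONE)
    u=proj(C,P)[0]; cs=[c for c in cs if cv2.contourArea(c)>150 and abs(cv2.pointPolygonTest(c,tuple(map(float,u)),True))<box]
    for c in cs:
        w=np.array([onz(C,p[0],z)[:2] for p in c]); (x,y),(a,b),t=cv2.minAreaRect(np.float32(w*1000))
        if a<b: t+=90
        print("blob centre",round(x,1),round(y,1),"size",round(max(a,b),1),round(min(a,b),1),"dir",round(t%180,1))
E
python3 - <<'E'
from h import *
st=r.state(); im=eyes.snapshot("wrist"); C=cam("wrist",st); cv2.imwrite("pics/m1.png",im[:,:,::-1]); print(st['tcp_pos'])
u=proj(C,[(.4307,-.183,.034),(.4307,-.155,.03),(.4307,-.21,.034),(.46,-.183,.018)]); print(u)
h=cv2.cvtColor(im,cv2.COLOR_RGB2HSV); print([h[int(v),int(a)].tolist() for a,v in u if 0<=v<420])
blob(im,C,(.4307,-.183,.0265),((20,120,90),(32,255,255)),.0265)
goto([.4307,-.183,.0205],94.8)
E
```

```text
[ 0.43245095 -0.18325353  0.12002688]
[[276.24796998 218.62121864]
 [280.13202873 178.74952543]
 [272.66769678 254.02961919]
 [314.73194653 216.57157121]]
[[22, 170, 244], [21, 168, 232], [20, 176, 227], [14, 174, 213]]
blob centre 429.9 -176.1 size 86.5 14.3 dir 96.0
goto [0.4307, -0.183, 0.0205] 94.8 -> 0.0009 -0.0034 0.1994 -0.0013 -0.0010 0.0157 rows 2.4
```

Emit:
jog_arm --steps "0 -0.004 0.1 0 0 0 0.1;0 -0.004 0.18 0 0 0 0.1;0 -0.004 0.197 0 0 0 0.1;0 -0.004 0.197 0 0 0 0.1;0 -0.004 0.197 0 0 0 0.1;0 -0.004 0.197 0 0 0 -1;0 -0.004 0.197 0 0 0 -1;0 -0.004 0.197 0 0 0 -1" --grip_force 40

```text
time: 10.93
tcp_pos: [0.4319, -0.1844, 0.0237]
orientation: [2.113, 2.321, 0.001]
force: [-1.7, 1.2, 11.1]
opening: 0.0151
gripper_force: 38.8
```

Emit:
jog_arm --steps "0 0 0 0 0 0 -1;0 0 0 0 0 0 -1;0 0 0 0 0 0 -1;0 0 0 0 0 0 -1;0 0 -0.05 0 0 0 -1;0 0 -0.15 0 0 0 -1;0 0 -0.2 0 0 0 -1;0 0 -0.2 0 0 0 -1"

```text
time: 11.6
tcp_pos: [0.4335, -0.1854, 0.1288]
orientation: [2.109, 2.316, 0.002]
force: [1.4, 0.1, 0.4]
opening: 0.0151
gripper_force: 39.6
```

Run:
```python
from h import *
goto([.6133,-.2001,.13],172.6)
```

```text
goto [0.6133, -0.2001, 0.13] 172.6 -> -0.0630 0.3553 0.0005 0.0028 0.0124 -1.7161 rows 10.8
```

Emit:
jog_arm --steps "-0.063 0.355 -0.03 0 0 -1 -1;-0.063 0.355 -0.03 0 0 -1 -1;-0.063 0.355 -0.03 0 0 -1 -1;-0.063 0.355 -0.03 0 0 -1 -1;-0.063 0.355 -0.03 0 0 -1 -1;-0.063 0.355 -0.03 0 0 -1 -1;-0.063 0.355 -0.03 0 0 -1 -1"

```text
time: 12.18
tcp_pos: [0.6118, -0.1986, 0.1374]
orientation: [1.052, 2.96, -0.0]
force: [-0.7, -0.2, -1.2]
opening: 0.0151
gripper_force: 39.7
```

Run:
```python
from h import *
goto([.6133,-.2001,.13],172.6)
```

```text
goto [0.6133, -0.2001, 0.13] 172.6 -> -0.0043 -0.0005 0.0147 -0.0001 0.0007 -0.7056 rows 4.4
```

Emit:
jog_arm --steps "-0.004 0 0.01 0 0 -0.706 -1;-0.004 0 0.01 0 0 -0.706 -1;-0.004 0 0.01 0 0 -0.706 -1;-0.004 0 0.01 0 0 -0.706 -1;-0.004 0 0.01 0 0 -0.706 -1;-0.004 0 0.01 0 0 -0.706 -1;-0.004 0 0.01 0 0 -0.706 -1"

```text
time: 12.77
tcp_pos: [0.6123, -0.1999, 0.1328]
orientation: [0.219, 3.133, -0.0]
force: [-0.5, 0.6, -1.0]
opening: 0.0151
gripper_force: 39.7
```

```bash
python3 - <<'E' | tail -6
from fit2 import *
st=r.state(); im=eyes.snapshot("wrist"); C=cam("wrist",st); print(st['tcp_pos'])
print(nets.place_of("mandrel","wrist")[:1])
s=eyes.snapshot("side"); print(nets.place_of("oil_bottle","side")[:2]); a=nets.look_for("oil_bottle","side")[:2]; print(a)
print(proj(cam("side"),[(.62,-.1485,.028),(.62,-.1485,.065)]))
q={'rest':np.array([.620,-.1485,np.radians(-7.4)])}
w=draw(im[:,:,::-1].copy(),C,2,(130,120,270,200),q)
v=np.zeros((600,800,3),np.uint8); v[:400,:540]=w; v[:600,540:]=cv2.resize(s[100:220,235:287,::-1],(260,600)); cv2.imwrite("pics/m2.png",v)
goto([.6133,-.2001,.0515],172.6)
E
```

```text
[{'centre': [260.9, 274.3], 'score': 0.9}]
[{'centre': [294.9, 308.6], 'score': 0.85}, {'centre': [164.0, 272.1], 'score': 0.68}]
[{'centre': [281.0, 309.7], 'score': 0.83}, {'centre': [153.6, 266.1], 'score': 0.65}]
[[266.2783 165.0395]
 [265.7393 151.4504]]
goto [0.6133, -0.2001, 0.0515] 172.6 -> -0.0022 -0.0001 0.1619 -0.0001 0.0001 -0.0119 rows 1.9
```

View pics/m2.png

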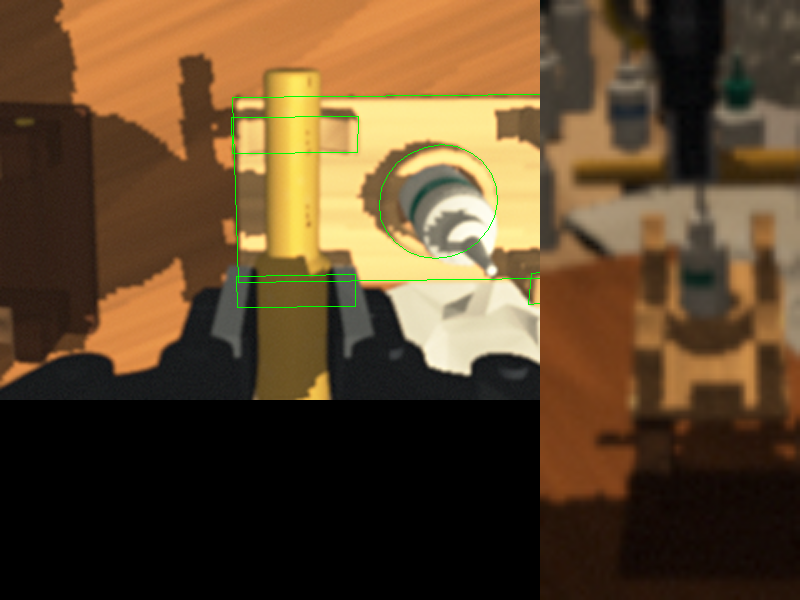

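Mandrel (panel (292,170)) is aligned over the notches (295), and the bottle stands upright in the well in both views.

Emit:
jog_arm --steps "-0.002 0 0.07 0 0 -0.01 -1;-0.002 0 0.13 0 0 -0.01 -1;-0.002 0 0.155 0 0 -0.01 -1;-0.002 0 0.161 0 0 -0.01 -1;-0.002 0 0.165 0 0 -0.01 -1;-0.002 0 0.166 0 0 -0.01 -1;-0.002 0 0.166 0 0 -0.01 -1;-0.002 0 0.166 0 0 -0.01 -1"

```text
time: 13.68
tcp_pos: [0.6126, -0.199, 0.0497]
orientation: [-0.204, -3.134, -0.003]
force: [-3.9, 6.4, 4.2]
opening: 0.0149
gripper_force: 40.8
```

Emit:
jog_arm --steps "0 0 0 0 0 0 -0.3;0 0 0 0 0 0 -0.3;0 0 0 0 0 0 -0.3;0 0 0 0 0 0 -0.3;0 0 0 0 0 0 -0.3;0 0 -0.04 0 0 0 -0.3;0 0 -0.12 0 0 0 -0.3;0 0 -0.2 0 0 0 -0.3"

```text
time: 14.35
tcp_pos: [0.6123, -0.1997, 0.1497]
orientation: [-0.204, -3.132, -0.002]
force: [2.2, -0.8, 0.8]
opening: 0.0299
gripper_force: 0.0
```

Emit:
jog_arm --steps "0.2 0.05 -0.02 0 0 1 0.1;0.2 0.05 -0.02 0 0 1 0.1;0.2 0.05 -0.02 0 0 1 0.1;0.2 0.05 -0.02 0 0 1 0.1;0.2 0.05 -0.02 0 0 1 0.1;0.2 0.05 -0.02 0 0 1 0.1;0.2 0.05 -0.02 0 0 1 0.1"

```text
time: 14.93
tcp_pos: [0.5172, -0.1624, 0.1596]
orientation: [1.398, 2.813, -0.0]
force: [0.3, -0.3, 0.1]
opening: 0.047
gripper_force: 0.0
```

Run:
```python
from h import *
a=np.radians(2.1); x,y=.492+.005*np.cos(a),-.1599+.005*np.sin(a); print(x,y)
goto([x,y,.13],92.1)
eyes.snapshot("top"); print(nets.place_of("mandrel","top")); T=cam("top")
c,s=np.cos(np.radians(-7.4)),np.sin(np.radians(-7.4))
print(proj(T,[(.6133,-.2001,.0441)]))
```

```text
0.49699664196889326 -0.1597167814564672
goto [np.float64(0.49699664196889326), np.float64(-0.1597167814564672), 0.13] 92.1 -> 0.0287 -0.0291 0.0593 0.0004 0.0005 0.7784 rows 4.9
[{'centre': [211.4, 202.3], 'score': 0.73}, {'centre': [120.1, 200.8], 'score': 0.72}]
[[198.3211792  210.06875271]]
```

Emit:
jog_arm --steps "0.029 -0.029 0.079 0 0 0.778 0.5;0.029 -0.029 0.079 0 0 0.778 0.5;0.029 -0.029 0.079 0 0 0.778 0.5;0.029 -0.029 0.079 0 0 0.778 0.5;0.029 -0.029 0.079 0 0 0.778 0.5;0.029 -0.029 0.079 0 0 0.778 0.5;0.029 -0.029 0.079 0 0 0.778 0.5;0.029 -0.029 0.079 0 0 0.778 0.5"

```text
time: 15.7
tcp_pos: [0.497, -0.1597, 0.1199]
orientation: [2.166, 2.276, 0.0]
force: [-0.3, -1.3, 0.1]
opening: 0.0639
gripper_force: 0.0
```

Run:
```python
from h import *
st=r.state(); im=eyes.snapshot("wrist"); C=cam("wrist",st); cv2.imwrite("pics/f1.png",im[:,:,::-1]); print(st['tcp_pos'])
print([(x['centre'],x['score'],onz(C,x['centre'][::-1],.018).round(4)) for x in nets.place_of("foot_joint","wrist")[:1]])
# silver: low saturation, bright
blob(im,C,(.497,-.155,.03),((0,0,110),(180,70,255)),.029,60)
h=cv2.cvtColor(im,cv2.COLOR_RGB2HSV)
for yo in(-.12,-.105,-.135):   # cross-sections over the bare end: saturation along world x
    xs=np.arange(.475,.522,.002); u=proj(C,[(x,yo,.029) for x in xs]).astype(int); ok=[(0<=b<420 and 0<=a<560) for a,b in u]
    print(yo,[int(h[b,a,1]) if o else -1 for (a,b),o in zip(u,ok)])
goto([.497,-.1597,.021],92.1)
```

```text
[ 0.49700321 -0.15970333  0.11989486]
[([215.3, 273.2], 0.66, array([ 0.4932, -0.1615,  0.018 ]))]
blob centre 498.7 -180.5 size 29.7 18.1 dir 92.5
blob centre 497.2 -147.5 size 19.8 18.1 dir 92.9
blob centre 495.6 -112.5 size 33.3 20.4 dir 92.9
-0.12 [173, 173, 173, 174, 174, 175, 105, 45, 39, 35, 40, 50, 36, 43, 47, 46, 169, 172, 174, 171, 173, 171, 172, 175]
-0.105 [173, 174, 173, 172, 175, 104, 46, 45, 48, 45, 45, 48, 45, 45, 45, 117, 174, 174, 173, 171, 172, 176, 173, 173]
-0.135 [177, 171, 170, 173, 177, 133, 120, 122, 124, 122, 123, 66, 114, 125, 121, 112, 151, 172, 171, 170, 175, 174, 173, 174]
goto [0.497, -0.1597, 0.021] 92.1 -> -0.0000 0.0000 0.1978 0.0001 0.0001 0.0141 rows 2.4
```

Emit:
jog_arm --steps "0 0.001 0.1 0 0 0 0.5;0 0.001 0.17 0 0 0 0.5;0 0.001 0.194 0 0 0 0.5;0 0.001 0.194 0 0 0 0.5;0 0.001 0.194 0 0 0 0.5;0 0.001 0.194 0 0 0 -1;0 0.001 0.194 0 0 0 -1;0 0.001 0.194 0 0 0 -1" --grip_force 40

```text
time: 16.47
tcp_pos: [0.4982, -0.16, 0.0242]
orientation: [2.169, 2.269, 0.001]
force: [0.4, 0.7, 0.4]
opening: 0.0286
gripper_force: 0.0
```

Emit:
jog_arm --steps "0 0 0 0 0 0 -1;0 0 0 0 0 0 -1;0 0 0 0 0 0 -1;0 0 0 0 0 0 -1;0 0 -0.05 0 0 0 -1;0 0 -0.15 0 0 0 -1;0 0 -0.21 0 0 0 -1;0 0 -0.21 0 0 0 -1"

```text
time: 17.13
tcp_pos: [0.5001, -0.1609, 0.1348]
orientation: [2.165, 2.264, 0.004]
force: [1.5, 0.1, 0.5]
opening: 0.0178
gripper_force: 40.0
```

Run:
```python
from h import *
goto([.608,-.3165,.13],173.5)
```

```text
goto [0.608, -0.3165, 0.13] 173.5 -> -0.3206 0.2016 0.0126 0.0045 0.0121 -1.7982 rows 11.3
```

Emit:
jog_arm --steps "-0.32 0.2 0 0 0 -1 -1;-0.32 0.2 0 0 0 -1 -1;-0.32 0.2 0 0 0 -1 -1;-0.32 0.2 0 0 0 -1 -1;-0.32 0.2 0 0 0 -1 -1;-0.32 0.2 0 0 0 -1 -1;-0.32 0.2 0 0 0 -1 -1"

```text
time: 17.72
tcp_pos: [0.605, -0.3164, 0.1274]
orientation: [-1.127, -2.932, 0.0]
force: [-0.1, -0.5, -0.4]
opening: 0.0179
gripper_force: 40.0
```

Run:
```python
from h import *
goto([.608,-.3165,.13],173.5)
```

```text
goto [0.608, -0.3165, 0.13] 173.5 -> -0.0046 0.0039 -0.0052 -0.0001 -0.0000 -0.7902 rows 5.0
```

Emit:
jog_arm --steps "-0.005 0.004 -0.005 0 0 -0.79 -1;-0.005 0.004 -0.005 0 0 -0.79 -1;-0.005 0.004 -0.005 0 0 -0.79 -1;-0.005 0.004 -0.005 0 0 -0.79 -1;-0.005 0.004 -0.005 0 0 -0.79 -1;-0.005 0.004 -0.005 0 0 -0.79 -1;-0.005 0.004 -0.005 0 0 -0.79 -1"

```text
time: 18.3
tcp_pos: [0.6077, -0.3152, 0.1307]
orientation: [0.195, 3.135, -0.0]
force: [0.4, 0.0, -0.6]
opening: 0.0177
gripper_force: 40.0
```

```bash
python3 - <<'E' | grep -v resid
from fit2 import *
st=r.state(); im=eyes.snapshot("wrist"); C=cam("wrist",st); print(st['tcp_pos'])
q={'cradle':np.array([.608,-.3165,np.radians(-6.5)])}
w=draw(im[:,:,::-1].copy(),C,2,(170,130,230,170),q)
b=eyes  # earlier free view of the cradle from the bottle approach
import types
s1=dict(tcp_pos=np.array([.55544,-.43383,.14392]),orientation=np.array([0,-3.14,-.003]))
v=np.zeros((600,800,3),np.uint8); v[:340,:460]=w; c=draw(cv2.imread("pics/w2.png"),W2,3.4,(240,255,100,100),q); v[:340,460:]=c
c=draw(cv2.imread("pics/b1.png"),cam("wrist",s1),2,(340,190,160,125),q); v[345:595,:320]=c
T=cam("top"); t=draw(cv2.imread("pics/top0.png"),T,4,(220,175,70,62),q); v[345:593,330:610]=t
cv2.imwrite("pics/c1.png",v)
goto([.608,-.3165,.053],173.5)
E
```

```text
[ 0.6077 -0.3152  0.1307]
goto [0.608, -0.3165, 0.053] 173.5 -> -0.0009 -0.0024 0.1553 -0.0002 0.0003 -0.0142 rows 1.9
```

View pics/c1.png

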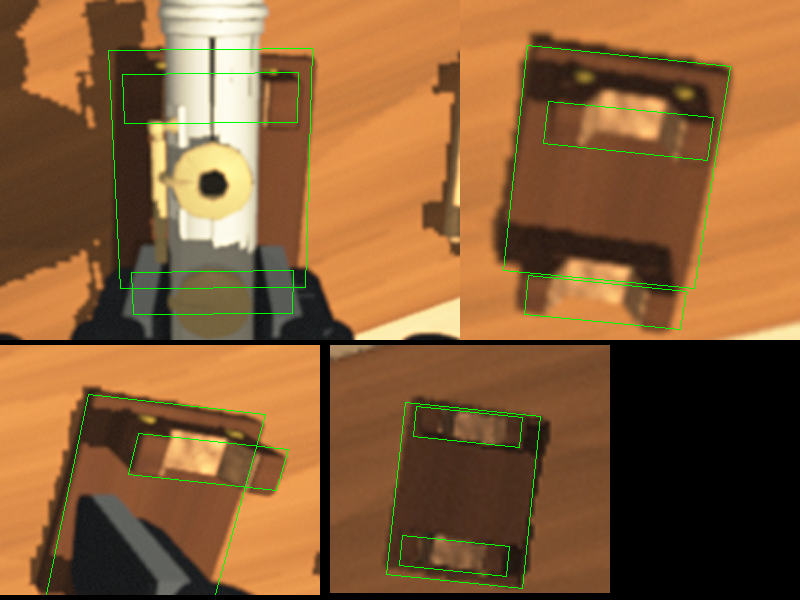

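The foot (keys up, bare end towards the robot, panel (212,20)) is centred on the cradle outline (model saddle centre 210); the older views agree to ~3 mm. Lowering.

Emit:
jog_arm --steps "0 -0.003 0.07 0 0 -0.014 -1;0 -0.003 0.12 0 0 -0.014 -1;0 -0.003 0.145 0 0 -0.014 -1;0 -0.003 0.154 0 0 -0.014 -1;0 -0.003 0.157 0 0 -0.014 -1;0 -0.003 0.158 0 0 -0.014 -1;0 -0.003 0.158 0 0 -0.014 -1;0 -0.003 0.158 0 0 -0.014 -1"

```text
time: 19.02
tcp_pos: [0.6065, -0.3162, 0.0522]
orientation: [-0.177, -3.135, -0.001]
force: [-8.2, 4.8, 6.4]
opening: 0.0178
gripper_force: 41.4
```

Emit:
jog_arm --steps "0 0 0.002 0 0 0 -1;0 0 0.003 0 0 0 -1;0 0 0.003 0 0 0 -1"

```text
time: 19.27
tcp_pos: [0.6066, -0.3162, 0.052]
orientation: [-0.177, -3.136, -0.0]
force: [-13.5, 8.6, 23.3]
opening: 0.0179
gripper_force: 43.5
```

Emit:
jog_arm --steps "0 0 -0.002 0 0 0 -1;0 0 -0.003 0 0 0 0;0 0 -0.003 0 0 0 0;0 0 -0.003 0 0 0 0;0 0 -0.003 0 0 0 0;0 0 -0.04 0 0 0 0;0 0 -0.12 0 0 0 0;0 0 -0.2 0 0 0 0"

```text
time: 19.93
tcp_pos: [0.6067, -0.3162, 0.15]
orientation: [-0.172, -3.134, -0.002]
force: [1.4, -0.8, -0.5]
opening: 0.0427
gripper_force: 0.0
```

Run:
```python
from h import *
st=r.state(); im=eyes.snapshot("wrist"); C=cam("wrist",st); print(st['tcp_pos'])
a=np.radians(-6.5); c,s=np.cos(a),np.sin(a)
h=cv2.cvtColor(im,cv2.COLOR_RGB2HSV)
cv2.imwrite("pics/f2.png",im[:,:,::-1])
for x0 in(-.062,-.05):   # saturation across the bare end, axis height .056
    ys=np.arange(-.024,.025,.002); P=[(.608+c*x0-s*y,-.3165+s*x0+c*y,.056) for y in ys]; u=proj(C,P).astype(int)
    print(x0,[int(h[b,a,1]) if 0<=b<420 else -1 for a,b in u])
print([(x['centre'],x['score'],onz(C,x['centre'][::-1],.045).round(4)) for x in nets.place_of("foot_joint","wrist")[:1]])
a=np.radians(6.3); x,y=.4608-.034*np.sin(a),-.3481+.034*np.cos(a); print(x,y)
goto([x,y,.13],96.3)
```

```text
[ 0.606741   -0.31618882  0.14997346]
-0.062 [173, 170, 173, 169, 163, 159, 163, 87, 45, 43, 43, 34, 25, 19, 18, 25, 36, 43, 159, 173, 171, 170, 171, 174, 175]
-0.05 [174, 174, 172, 173, 161, 163, 164, 132, 40, 44, 40, 26, 49, 23, 16, 24, 33, 66, 174, 173, 174, 171, 170, 172, 172]
[([212.4, 268.6], 0.6, array([ 0.603 , -0.3225,  0.045 ]))]
0.45706903342290445 -0.3143053275145239
goto [np.float64(0.45706903342290445), np.float64(-0.3143053275145239), 0.13] 96.3 -> 0.3047 -0.0256 0.0504 0.0023 0.0122 1.7203 rows 10.8
```

Emit:
jog_arm --steps "0.305 -0.026 0.03 0 0 1 0.6;0.305 -0.026 0.03 0 0 1 0.6;0.305 -0.026 0.03 0 0 1 0.6;0.305 -0.026 0.03 0 0 1 0.6;0.305 -0.026 0.03 0 0 1 0.6;0.305 -0.026 0.03 0 0 1 0.6;0.305 -0.026 0.03 0 0 1 0.6"

```text
time: 20.62
tcp_pos: [0.4541, -0.3132, 0.1352]
orientation: [1.371, 2.826, -0.0]
force: [0.2, 1.4, -0.7]
opening: 0.0683
gripper_force: 0.0
```

Run:
```python
from h import *
goto([.457,-.3143,.13],96.3)
```

```text
goto [0.457, -0.3143, 0.13] 96.3 -> -0.0052 0.0033 0.0104 0.0004 0.0007 0.7095 rows 4.5
```

Emit:
jog_arm --steps "-0.005 0.003 0.02 0 0 0.71 0.6;-0.005 0.003 0.02 0 0 0.71 0.6;-0.005 0.003 0.02 0 0 0.71 0.6;-0.005 0.003 0.02 0 0 0.71 0.6;-0.005 0.003 0.02 0 0 0.71 0.6;-0.005 0.003 0.02 0 0 0.71 0.6;-0.005 0.003 0.02 0 0 0.71 0.6"

```text
time: 21.2
tcp_pos: [0.4573, -0.3141, 0.1249]
orientation: [2.083, 2.351, 0.0]
force: [0.4, -0.2, 0.4]
opening: 0.0683
gripper_force: 0.0
```

Run:
```python
from h import *
st=r.state(); im=eyes.snapshot("wrist"); C=cam("wrist",st); cv2.imwrite("pics/u1.png",im[:,:,::-1]); print(st['tcp_pos'])
print([(x['centre'],x['score'],onz(C,x['centre'][::-1],.018).round(4)) for x in nets.place_of("burnisher","wrist")[:2]], [(x['centre'],onz(C,x['centre'][::-1],.03).round(4)) for x in nets.look_for("burnisher","wrist")[:2]])
h=cv2.cvtColor(im,cv2.COLOR_RGB2HSV)
for d in(-.025,-.012,0,.012,.025,.035,.045):   # across the handle
    xs=np.arange(-.028,.029,.002); P=[(.457-.11*d+x,-.3143+d+.11*x,.0315) for x in xs]; u=proj(C,P).astype(int)
    print(d,[int(h[b,a,0]) if 0<=b<420 else -1 for a,b in u],[int(h[b,a,1]) if 0<=b<420 else -1 for a,b in u][::3])
goto([.457,-.3143,.023],96.3)
```

```text
[ 0.45731949 -0.31409659  0.12489313]
[([257.3, 281.0], 0.98, array([ 0.4641, -0.3512,  0.018 ]))] [([218.7, 278.7], array([ 0.4578, -0.3162,  0.03  ]))]
-0.025 [16, 16, 16, 14, 13, 13, 13, 13, 14, 13, 15, 18, 19, 19, 19, 20, 20, 20, 21, 19, 18, 14, 14, 14, 13, 13, 14, 14, 13] [134, 163, 170, 171, 152, 154, 147, 173, 171, 175]
-0.012 [16, 16, 14, 14, 14, 13, 13, 13, 14, 13, 14, 18, 18, 17, 17, 17, 17, 18, 18, 18, 14, 14, 14, 13, 14, 14, 14, 14, 14] [135, 175, 170, 171, 164, 166, 155, 173, 173, 171]
0 [16, 14, 13, 13, 14, 13, 14, 13, 13, 15, 18, 18, 18, 19, 19, 19, 18, 18, 17, 17, 16, 14, 14, 13, 14, 14, 14, 14, 14] [135, 173, 173, 165, 152, 151, 164, 170, 172, 169]
0.012 [14, 13, 14, 13, 13, 14, 14, 14, 15, 18, 18, 17, 17, 18, 18, 17, 17, 17, 17, 17, 18, 13, 14, 14, 14, 14, 14, 15, 14] [153, 172, 170, 160, 161, 159, 163, 171, 169, 169]
0.025 [13, 14, 14, 14, 14, 14, 14, 13, 17, 17, 17, 17, 17, 18, 19, 19, 18, 18, 17, 17, 17, 14, 14, 14, 14, 14, 14, 14, 14] [171, 170, 171, 163, 164, 160, 163, 173, 172, 170]
0.035 [13, 14, 14, 14, 14, 14, 14, 14, 15, 18, 18, 18, 18, 18, 18, 18, 18, 18, 17, 17, 14, 14, 14, 14, 14, 14, 14, 14, 14] [173, 170, 171, 162, 164, 160, 158, 172, 171, 171]
0.045 [14, 14, 14, 14, 14, 14, 14, 14, 14, 14, 14, 15, 15, 15, 15, 14, 14, 14, 14, 14, 14, 14, 14, 14, 14, 14, 14, 14, 13] [172, 170, 170, 170, 169, 168, 169, 170, 171, 172]
goto [0.457, -0.3143, 0.023] 96.3 -> -0.0004 -0.0006 0.2038 0.0001 0.0001 0.0131 rows 2.4
```

Emit:
jog_arm --steps "0 0.003 0.1 0 0 -0.025 0.6;0 0.003 0.18 0 0 -0.025 0.6;0 0.003 0.2 0 0 -0.025 0.6;0 0.003 0.2 0 0 -0.025 0.6;0 0.003 0.2 0 0 -0.025 0.6;0 0.003 0.2 0 0 -0.025 -1;0 0.003 0.2 0 0 -0.025 -1;0 0.003 0.2 0 0 -0.025 -1" --grip_force 40

```text
time: 22.02
tcp_pos: [0.4595, -0.3145, 0.0263]
orientation: [2.061, 2.368, -0.0]
force: [-0.0, 1.0, -0.0]
opening: 0.0325
gripper_force: 0.0
```

Emit:
jog_arm --steps "0 0 0 0 0 0 -1;0 0 0 0 0 0 -1;0 0 0 0 0 0 -1;0 0 0 0 0 0 -1;0 0 -0.05 0 0 0 -1;0 0 -0.15 0 0 0 -1;0 0 -0.23 0 0 0 -1;0 0 -0.25 0 0 0 -1"

```text
time: 22.68
tcp_pos: [0.4599, -0.3148, 0.1555]
orientation: [2.059, 2.365, -0.0]
force: [0.2, -1.4, 0.8]
opening: 0.0229
gripper_force: 40.0
```

Run:
```python
from h import *
goto([.6267,-.0969,.17],172.6)
```

```text
goto [0.6267, -0.0969, 0.17] 172.6 -> 0.3855 0.3907 -0.0294 0.0003 0.0084 -1.6594 rows 10.4
```

Emit:
jog_arm --steps "0.385 0.391 -0.03 0 0 -1 -1;0.385 0.391 -0.03 0 0 -1 -1;0.385 0.391 -0.03 0 0 -1 -1;0.385 0.391 -0.03 0 0 -1 -1;0.385 0.391 -0.03 0 0 -1 -1;0.385 0.391 -0.03 0 0 -1 -1;0.385 0.391 -0.03 0 0 -1 -1;0.385 0.391 -0.03 0 0 -1 -1"

```text
time: 23.35
tcp_pos: [0.6282, -0.0923, 0.1653]
orientation: [0.988, 2.981, 0.001]
force: [0.8, 0.0, -0.3]
opening: 0.0231
gripper_force: 39.9
```

Run:
```python
from h import *
goto([.6267,-.0969,.15],172.6)
```

```text
goto [0.6267, -0.0969, 0.15] 172.6 -> -0.0030 -0.0092 0.0306 0.0013 0.0016 -0.6507 rows 4.1
```

Emit:
jog_arm --steps "-0.003 -0.009 0.03 0 0 -0.65 -1;-0.003 -0.009 0.03 0 0 -0.65 -1;-0.003 -0.009 0.03 0 0 -0.65 -1;-0.003 -0.009 0.03 0 0 -0.65 -1;-0.003 -0.009 0.03 0 0 -0.65 -1;-0.003 -0.009 0.03 0 0 -0.65 -1;-0.003 -0.009 0.03 0 0 -0.65 -1"

```text
time: 23.93
tcp_pos: [0.6243, -0.101, 0.1502]
orientation: [0.222, 3.133, -0.0]
force: [0.0, 0.4, -0.0]
opening: 0.0235
gripper_force: 40.0
```

Run:
```python
from h import *
st=r.state(); im=eyes.snapshot("wrist"); C=cam("wrist",st); cv2.imwrite("pics/u2.png",im[:,:,::-1]); print(st['tcp_pos'])
Q=R.from_rotvec(st['orientation']); h=cv2.cvtColor(im,cv2.COLOR_RGB2HSV)
for d in(.015,.025,.035,.045):
    ys=np.arange(-.024,.025,.002); P=st['tcp_pos']+Q.apply([(d,y,-.0065) for y in ys]); u=proj(C,P).astype(int)
    print(d,[h[b,a].tolist() if 0<=b<420 else -1 for a,b in u][::1] if d==.025 else [int(h[b,a,0]) if 0<=b<420 else -1 for a,b in u])
goto([.6267,-.0969,.0565],172.6)
```

```text
[ 0.62426161 -0.10096217  0.1501931 ]
0.015 [16, 16, 17, 16, 17, 21, 18, 16, 18, 18, 18, 18, 18, 18, 18, 18, 17, 17, 16, 21, 22, 21, 24, 24, 23]
0.025 [[23, 44, 122], [35, 33, 93], [13, 137, 84], [16, 130, 118], [17, 132, 126], [17, 155, 97], [17, 158, 137], [17, 162, 168], [17, 161, 182], [18, 155, 205], [18, 160, 219], [19, 155, 227], [19, 152, 231], [19, 157, 230], [17, 168, 207], [18, 160, 220], [18, 163, 205], [17, 164, 187], [20, 129, 249], [22, 70, 246], [23, 47, 241], [23, 49, 240], [24, 50, 239], [23, 50, 238], [23, 50, 238]]
0.035 [24, 24, 16, 17, 16, 17, 18, 18, 17, 17, 17, 17, 17, 17, 17, 17, 17, 17, 21, 14, 13, 13, 14, 13, 13]
0.045 [16, 16, 17, 16, 16, 23, 17, 16, 19, 19, 20, 19, 21, 23, 22, 19, 18, 16, 16, 15, 13, 14, 14, 13, 14]
goto [0.6267, -0.0969, 0.0565] 172.6 -> -0.0037 0.0087 0.1872 -0.0001 0.0003 -0.0145 rows 2.2
```

Emit:
jog_arm --steps "-0.004 0.008 0.06 0 0 -0.014 -1;-0.004 0.008 0.12 0 0 -0.014 -1;-0.004 0.008 0.16 0 0 -0.014 -1;-0.004 0.008 0.175 0 0 -0.014 -1;-0.004 0.008 0.183 0 0 -0.014 -1;-0.004 0.008 0.186 0 0 -0.014 -1;-0.004 0.008 0.187 0 0 -0.014 -1;-0.004 0.008 0.187 0 0 -0.014 -1"

```text
time: 24.65
tcp_pos: [0.6275, -0.0973, 0.0575]
orientation: [0.198, 3.134, -0.001]
force: [-0.6, 0.8, -1.5]
opening: 0.0229
gripper_force: 39.9
```

Emit:
jog_arm --steps "0 0 0.003 0 0 0 -1;0 0 0.005 0 0 0 -1;0 0 0.006 0 0 0 -1;0 0 0.006 0 0 0 -1"

```text
time: 24.98
tcp_pos: [0.6276, -0.0969, 0.0544]
orientation: [0.197, 3.133, 0.0]
force: [0.8, 2.7, 7.7]
opening: 0.0232
gripper_force: 40.7
```

Touching its notches (7.7 N); release and retreat.

Emit:
jog_arm --steps "0 0 0 0 0 0 -0.15;0 0 0 0 0 0 -0.15;0 0 0 0 0 0 -0.15;0 0 0 0 0 0 -0.15;0 0 0 0 0 0 -0.15;0 0 -0.04 0 0 0 -0.15;0 0 -0.12 0 0 0 -0.15;0 0 -0.25 0 0 0 -0.15"

```text
time: 25.65
tcp_pos: [0.6257, -0.0968, 0.1551]
orientation: [-0.197, -3.132, -0.001]
force: [1.5, 0.2, 0.5]
opening: 0.036
gripper_force: 0.0
```

Emit:
jog_arm --steps "0.36 -0.1 -0.2 0 0 0 0;0.36 -0.1 -0.2 0 0 0 0;0.36 -0.1 -0.2 0 0 0 0;0.36 -0.1 -0.2 0 0 0 0;0.36 -0.1 -0.2 0 0 0 0;0.36 -0.1 -0.2 0 0 0 0;0.36 -0.1 -0.2 0 0 0 0;0.36 -0.1 -0.2 0 0 0 0"

```text
time: 26.32
tcp_pos: [0.4424, -0.1243, 0.255]
orientation: [0.198, 3.135, -0.0]
force: [-0.3, 0.7, 0.3]
opening: 0.0425
gripper_force: 0.0
```

```bash
python3 - <<'E' | grep -v resid
from fit2 import *
st=r.state(); im=eyes.snapshot("wrist"); C=cam("wrist",st); print(st['tcp_pos'],st['force'])
cv2.imwrite("pics/e1.png",im[:,:,::-1])
a=np.radians(-7.4); c,s=np.cos(a),np.sin(a); Rr=np.array([[c,-s],[s,c]])
for n,z in(("mandrel",.0441),("burnisher",.045),("oil_bottle",.028),("foot_joint",.045),("cradle",.018)):
    for x in nets.place_of(n,"wrist")[:2]:
        w=onz(C,x['centre'][::-1],z); print(n,np.round(x['centre'][::-1]),round(x['score'],2),w.round(3),"in rest",(Rr.T@(w[:2]-[.62,-.1485])).round(4))
q={'rest':np.array([.620,-.1485,a]),'cradle':np.array([.608,-.3165,np.radians(-6.5)])}
u=np.int32(proj(C,[(.615,-.22,.03)])[0]); x0=max(0,min(u[0]-160,560-320)); y0=max(0,min(u[1]-110,420-230)); print(u)
v=draw(im[:,:,::-1].copy(),C,2.5,(x0,y0,320,230),q)
t=eyes.snapshot("side")[:,:,::-1]; cv2.imwrite("pics/e.png",v); cv2.imwrite("pics/e_s.png",t)
m=np.zeros((600,800,3),np.uint8); m[:374,:520]=cv2.resize(v,(520,374)); m[380:,:]=0; m[:400,520:]=cv2.resize(t[110:230,240:324],(280,400)); tp=eyes.snapshot("top")[:,:,::-1]; m[380:,:400]=cv2.resize(draw(tp.copy(),cam("top"),3,(130,175,160,88),q),(400,220)); cv2.imwrite("pics/final.png",m)
E
```

```text
[ 0.4424 -0.1243  0.255 ] [-0.3019  0.7295  0.3452]
mandrel [232. 332.] 0.68 [ 0.608 -0.2    0.044] in rest [-0.0051 -0.0523]
burnisher [316. 357.] 0.62 [ 0.657 -0.103  0.045] in rest [0.0306 0.0502]
oil_bottle [273. 325.] 0.58 [ 0.615 -0.152  0.028] in rest [-0.0041 -0.0037]
foot_joint [278. 325.] 0.25 [ 0.605 -0.144  0.045] in rest [-0.0153  0.0024]
[218 331]
```

View pics/final.png

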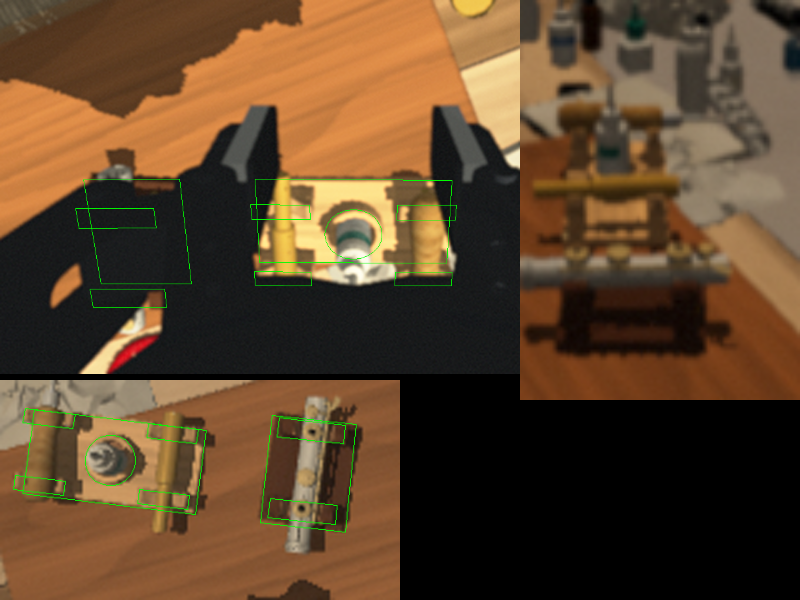

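Everything is in place. The top panel shows the burnisher at (42,455), bottle at (105,460), mandrel at (168,470) and foot at (305,475) with its bare end down towards the robot. The side panel shows the bottle upright and both tools across their notches.

```bash
python3 -c "
from station import r
print(r.close_job())"
```

```text
the job is handed in; nothing more can be done
None
```

The bench is set up and the job was handed in after about 27 s on the robot's clock: the final pictures show the foot joint, mandrel, burnisher and oil bottle all placed as asked; I never moved the needle tube or file, and the hand-in gave no verdict.

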